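# Get the slim mixing beaker from behind the mallet and the stone block

## Task

I want to weigh out repair mortar, but the mallet and the sandstone block stand in front of the nested mixing beakers: first move both of them upright onto the wooden side board, and let go. Then lift only the slim upper beaker out of the wide one, which stays where it stands, and set it upright in the middle of the scale's round steel plate. Last, stand the mallet back upright in the middle of the round rubber pad and the block upright in the middle of the square rubber pad, its sides square to the pad's, and let nothing topple on the way.

Things in the scene. Friction and masses are not known exactly. Their poses are not given: they have to be found in the camera images.
- mallet_c (a point): stone carver's round wooden mallet standing upright on its head, handle up. Head: 86 mm diameter at its widest (30 mm up), 82 mm at its foot, 72 mm at its shoulder 100 mm up. Handle: upright on the same axis, round, 25 to 29 mm thick from 125 to 205 mm above the foot, top at 220 mm. About 0.4 kg. The point is on the axis, half-way up: 110 mm above the foot, 110 mm below the top. z up along the handle.
- block_c (a point): upright sandstone test block, 50 x 50 mm in plan, 140 mm tall, about 0.65 kg, fine tooling grooves on its top. The point is its centre, 70 mm above its foot. x and y square to its sides, z up.
- slim_beaker_c (a point): the slim beaker: open white plastic beaker, round and slightly conical, 105 mm tall, outer diameter 66 mm at the rim and 50 mm at the foot, wall 2.5 mm, about 60 g. It starts standing inside the wide beaker, on its 5 mm thick floor, its uppermost 35 mm standing out above the wide one's rim. The point is on its axis, half-way up: 52.5 mm above its foot, 52.5 mm below its rim. z up.
- wide_beaker_c (a point): the wide beaker: open white plastic beaker, round and conical, 75 mm tall, outer diameter 80 mm at the rim and 60 mm at the foot, wall 2.5 mm, about 80 g, standing loose on the plywood rack (behind the two rubber pads as seen from the robot) with the slim beaker in it; it stays there. The point is on its axis, half-way up, 37.5 mm above its foot. z up.
- round_pad: round black rubber pad, 112 mm diameter, 4 mm thick, fixed on the plywood rack: the mallet's own place (the mallet stands on it at the start). Origin: centre of its underside; its top is 4 mm higher. The pads' centres are 124 mm apart, and which is left and which is right varies.
- square_pad: square black rubber pad, 90 x 90 mm, 4 mm thick, fixed on the plywood rack: the block's own place (the block stands on it at the start). Origin: centre of its underside; its top is 4 mm higher. x and y along its edges.
- side_board: flat light wooden board lying fixed on the bench to the left or right of the rack, 300 mm (its x) by 160 mm (its y), 8 mm thick: the side area. Origin: centre of its underside. A small grey rubbing stone (25 x 80 x 22 mm high) lies across it near its +x end, centred at x = 130 mm; the rest, x from -150 to +110 mm, is free.
- scale_plate (a point): bench scale, fixed, on the other side of the rack: grey body 200 mm (x) by 160 mm (y), 28 mm high, with a round steel plate of 136 mm diameter. The point is the centre of the steel plate's top face, 38 mm above the bench. z up.
Not all that is in view belongs to the job. What is shaped like the part that bears slim_beaker_c but red is not meant.

How it is judged:
On the way, in this order (a step that is already met when the one before it is completed fails the run):
1. mallet and block stand upright on the side board, released, the slim beaker still in the wide one (x of mallet_c in the frame of side_board between -0.14 and 0.14 m and y of mallet_c in the frame of side_board between -0.075 and 0.075 m and z of mallet_c in the frame of side_board between 0.11 and 0.126 m and angle between each of mallet_c, block_c's own z axis and vertical below 0.12 rad and x of block_c in the frame of side_board between -0.14 and 0.14 m and y of block_c in the frame of side_board between -0.075 and 0.075 m and z of block_c in the frame of side_board between 0.07 and 0.086 m and linear speed of each of mallet, block below 0.03 m/s and contact force between the fingers and mallet below 0.05 N and contact force between the fingers and block below 0.05 N and horizontal distance between slim_beaker_c and wide_beaker_c below 0.015 m and z of slim_beaker_c in the frame of wide_beaker_c below 0.03 m), for 0.2 s.
2. the slim beaker stands upright in the middle of the scale plate, released, while mallet and block are still on the side board and the wide beaker stands where it was (horizontal distance between slim_beaker_c and scale_plate below 0.015 m and z of slim_beaker_c in the frame of scale_plate between 0.0465 and 0.0585 m and angle between each of slim_beaker_c, mallet_c, block_c, wide_beaker_c's own z axis and vertical below 0.12 rad and linear speed of slim_beaker below 0.03 m/s and contact force between the fingers and slim_beaker below 0.05 N and x of mallet_c in the frame of side_board between -0.14 and 0.14 m and y of mallet_c in the frame of side_board between -0.075 and 0.075 m and z of mallet_c in the frame of side_board between 0.11 and 0.126 m and x of block_c in the frame of side_board between -0.14 and 0.14 m and y of block_c in the frame of side_board between -0.075 and 0.075 m and z of block_c in the frame of side_board between 0.07 and 0.086 m and distance of wide_beaker_c from where it was at the start of the episode below 0.012 m), for 0.2 s.
At the end, for the whole second after the job is handed in: Slim beaker upright on the scale plate within 15 mm of its centre; mallet on the round pad and block on the square pad, upright, within 12 mm of centre, block square to its pad within 0.26 rad; wide beaker upright within 12 mm of its start; all released and at rest (horizontal distance between slim_beaker_c and scale_plate below 0.015 m and z of slim_beaker_c in the frame of scale_plate between 0.0465 and 0.0585 m and angle between each of slim_beaker_c, mallet_c, block_c, wide_beaker_c's own z axis and vertical below 0.12 rad and horizontal distance between mallet_c and round_pad below 0.012 m and z of mallet_c in the frame of round_pad between 0.106 and 0.12 m and horizontal distance between block_c and square_pad below 0.012 m and z of block_c in the frame of square_pad between 0.066 and 0.08 m and (angle between the x axis of block_c and the x axis of square_pad, either way round below 0.26 rad or angle between the x axis of block_c and the y axis of square_pad, either way round below 0.26 rad) and distance of wide_beaker_c from where it was at the start of the episode below 0.012 m and linear speed of each of slim_beaker, mallet, block, wide_beaker below 0.03 m/s and contact force between the fingers and slim_beaker below 0.05 N and contact force between the fingers and mallet below 0.05 N and contact force between the fingers and block below 0.05 N and contact force between the fingers and wide_beaker below 0.05 N); the robot touches nothing.
It fails at once if the wide beaker is lifted, dragged or tipped over (distance of wide_beaker_c from where it was at the start of the episode above 0.03 m or angle between wide_beaker_c's own z axis and vertical above 0.6 rad).
It fails at once if the mallet, the block or the slim beaker topples (angle between any of mallet_c, block_c, slim_beaker_c's own z axis and vertical above 0.9 rad).
It also fails if it takes over 131 s, if anything falls off the work surface, if the arm or the gripper's body presses on something with over 40 N, if the wrist force passes 120 N, or if a joint passes its speed limit or range.

## Robot

A 6-joint arm with a two-finger parallel gripper is mounted at the origin on the work surface. World frame = base frame: x ahead of the robot, y to its left, z up, the work surface at z = 0. Lengths are in m, angles in rad, forces in N, time in s.
With the tool pointing down it reaches from about 0.2 to 0.875 m from the base axis. Payload 3.4 kg.
Tool frame: the origin (TCP) lies on the centre line of the jaws, within the pads' length; the fingertips stand 19 mm ahead of it and the grasp point (between the pads) is the TCP; z points along the fingers, y is the line along which they close (so a half turn about z gives the same grasp; the last joint's range is limited). The gripper opens to 94 mm and grips with 3 to 60 N. Pads are 16 mm wide; open, the fingers measure 119 mm over their backs; the gripper's body (75 mm by 177 mm) begins 78 mm behind the grasp point.
Start: joints at [1.193, 0.276, 1.505, -0, 1.361, -0.121], TCP at [0.146, 0.556, 0.224] pointing down, gripper open.
Joint ranges: [-2.89, 2.89], [-0.75, 2.08], [0.22, 2.7], [-1.18, 4.32], [0.11, 2.71], [-2.7, 2.7]. Speed limits (rad/s): [2.57, 2.57, 3.14, 3.14, 3.14, 3.14].

## Interface

Orientations are given as a rotation vector (axis times angle).
In Python, from rig import telemetry, eyes, robot gives the robot as it stands.
- The arm moves only by the shell command python3 -m crank 'ROWS'. ROWS is JSON, a list of rows, each a list of 7 numbers: the turn, a rotation vector about the world's x, y, z in units of 8 degrees (1.0 is 8 degrees), then the shift along the world's x, y, z in units of 30 mm (1.0 is 30 mm), then the opening, from 0 (shut) to 1 (fully open). In form: [[rx, ry, rz, x, y, z, claw], ...]. A call has 1 to 8 rows; each row is the pose to reach, as a shift and turn from the pose commanded when the call began; what a row does not reach only later rows make up. A row lasts 1/10 s, in which the tool goes at most 50 mm and 8.59 degrees, less where a joint would pass 70% of its speed; a pose out of reach is approached as far as the arm can. A call with a gripper value outside its range is refused whole. The fingers move at their own pace and stop on an object; the grip force is fixed at half the most. Time passes only in rows, so rows that repeat a pose let the fingers close. It gives the time, the measured TCP pose, the force, the opening and the grip force at its end, in the units of the state.
- telemetry.state(): the state, without advancing time (a new reading comes with each control period).
- eyes.camera(name): name is "scene" or "top"; returns the picture (384x512x3 uint8, red, green, blue); there is no depth.
- eyes.calibration(name): a dict with "fx", "fy", "cx", "cy" (pixels), "rvec" (rotation vector, rad) and "tvec" (3), from world to camera coordinates, as OpenCV has them. Camera axes: x right, y down, z forward; pixel columns grow to the right and rows downward; lengths in m; the calibration is good to about 2 mm. A picture is of the moment at which its call begins. calibration takes no time and is no camera call.
- robot.finish_job(): hands the job in; it is judged then, once.
Trained networks look in the newest picture that a camera, given by its name, has taken for a name from the list of things; names that differ only in an ending like _2 or _b are one class to them, and where a whole thing is asked for, a point or a joint stands for the part that bears it (a point fixed in the world has none). Each returns a list of dicts, best first, with "p" (0 to 1); they miss things now and then, are a little off and sometimes report something else, mostly with a low value. They report only what shows in the picture. A call takes as long as a camera call. They do not tell look-alikes from the thing itself.
- eyes.regions_of(label, camera): "region" (384x512 bool, what is visible of it) and "box" ([left, top, right, bottom] in pixels, round what is visible of it).
The state is a dict: "time": time; "qpos": joint angles; "joint_vel": joint speeds; "effort": joint torques, N m; "position": TCP position; "tcp_rot": TCP orientation; "force": force on the tool from outside, world axes, zero at the start; "wrist_torque": the same for the moment, N m; "finger_gap": opening from 0.0 (shut) to 1.0 (fully open); "finger_force": force on a finger pad.
Only numpy, scipy, OpenCV 4.12 (cv2) and the standard library are available. Lean on these libraries where they do the work, as an engineer would, in place of code of your own. Each camera call takes 0.05 s, during which the arm holds its last target. There are 200 camera calls.

## Working session

There is one attempt and no reset: what is moved stays moved. The work goes in short steps, Python scripts to look and compute and a shell command to move; the robot and the scene stay as the last step left them, time stands still between calls to the robot, and variables do not carry over. Pictures are saved under pics/ and viewed, at most 14 in all, crops included, and the job is handed in when it is done.

```bash
ls; mkdir -p pics; python3 - <<'E'
from rig import telemetry, eyes, robot
import cv2
for n in("scene","top"):
    cv2.imwrite(f"pics/{n}0.png",cv2.cvtColor(eyes.camera(n),cv2.COLOR_RGB2BGR)); print(n,eyes.calibration(n))
print(telemetry.state())
E
```

```text
pics
scene {'fx': 417.89463079671566, 'fy': 417.89463079671566, 'cx': 256.00582278664416, 'cy': 188.98155673672602, 'rvec': array([ 0.74174762,  2.78991253, -0.80092667]), 'tvec': array([ 0.44889388, -0.14751013,  1.11911784])}
top {'fx': 384.1596193996398, 'fy': 384.1596193996398, 'cx': 251.66613307754142, 'cy': 189.12555537611132, 'rvec': array([ 2.11859115, -2.10305108,  0.21383494]), 'tvec': array([-0.01540704,  0.51597726,  1.00779278])}
{'time': 0.1, 'qpos': array([ 1.19301697e+00,  2.76511276e-01,  1.50599832e+00, -1.35000760e-05,
        1.36071739e+00, -1.20944741e-01]), 'joint_vel': array([-0.00139953, -0.00147744, -0.00309394,  0.00105803, -0.00044118,
        0.00087631]), 'effort': array([ 1.61190219e-03, -4.05454123e+01, -2.37779099e+01,  7.04394327e-02,
        2.99038575e-02, -5.22799451e-05]), 'position': array([0.14586035, 0.55568981, 0.22370618]), 'tcp_rot': array([-4.02272394e-01, -3.11533649e+00,  2.49261436e-03]), 'force': array([ 0.17339603, -0.02381673,  0.43438283]), 'wrist_torque': array([-0.04417375, -0.01482807, -0.05408038]), 'finger_force': 0.0, 'finger_gap': 0.9992288351734384}
```

View pics/scene0.png

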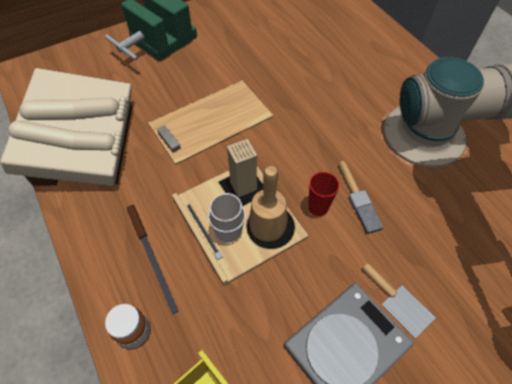

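View pics/top0.png

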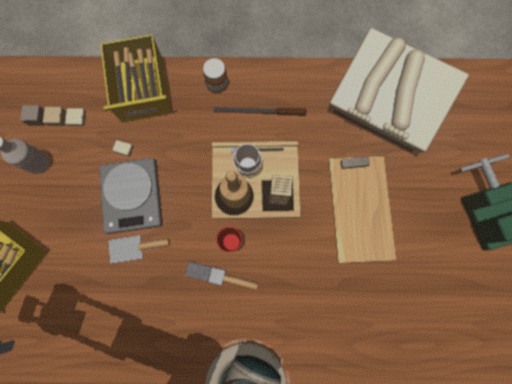

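The top view (+x up, +y left) shows the rack with the round pad and mallet at (234,195), the square pad and block at (280,192), and the nested white beakers at (247,158). The side board is at (362,209) with its stone at the far end, and the scale plate is at (127,187). The red beaker at (231,240) is the decoy. Slim-beaker candidates are the white/grey nested one at (247,158) and the red one at (231,240), so I choose the nested one.

```bash
cat > h.py <<'E'
import numpy as np, cv2
from rig import telemetry, eyes, robot
def cal(n):
    c=eyes.calibration(n); R=cv2.Rodrigues(c["rvec"])[0]
    return np.array([[c["fx"],0,c["cx"]],[0,c["fy"],c["cy"]],[0,0,1]]),R,np.array(c["tvec"])
def plane(n,uv,z):
    K,R,t=cal(n); uv=np.atleast_2d(np.array(uv,float)); C=-R.T@t
    d=(np.c_[uv,np.ones(len(uv))]@np.linalg.inv(K).T)@R
    return C+d*((z-C[2])/d[:,2])[:,None]
def proj(n,P):
    K,R,t=cal(n); q=(np.atleast_2d(P)@R.T+t)@K.T; return q[:,:2]/q[:,2:]
def tri(uvs,uvt):
    A=[np.r_[1,0]]; P={n:(lambda K,R,t:K@np.c_[R,t])(*cal(n)) for n in("scene","top")}
    X=cv2.triangulatePoints(P["scene"],P["top"],np.array(uvs,float).reshape(2,1),np.array(uvt,float).reshape(2,1))[:,0]
    return X[:3]/X[3]
def snap(n,name=None,crop=None,s=1):
    im=cv2.cvtColor(eyes.camera(n),cv2.COLOR_RGB2BGR)
    if name:
        o=im if crop is None else im[crop[1]:crop[3],crop[0]:crop[2]]
        cv2.imwrite(f"pics/{name}.png",cv2.resize(o,None,fx=s,fy=s,interpolation=cv2.INTER_CUBIC))
    return im
E
python3 - <<'E'
from h import *
import pickle
D={}
for n in("scene","top"):
    snap(n, n+"1",(170,130,320,270) if n=="scene" else (195,130,315,250),5 if n=="scene" else 5)
    for l in "mallet_c block_c slim_beaker_c wide_beaker_c round_pad square_pad side_board scale_plate".split():
        r=eyes.regions_of(l,n); D[n,l]=r
        for a in r[:2]:
            m=a["region"]; ys,xs=np.nonzero(m); print(n,l,round(a["p"],2),a["box"],m.sum(),xs.mean().round(1),ys.mean().round(1))
pickle.dump(D,open("D.pkl","wb"))
K,R,t=cal("scene");print(-R.T@t);K,R,t=cal("top");print(-R.T@t)
E
```

```text
scene mallet_c 0.82 [248.8, 169.5, 286.4, 239.1] 1888 268.6 208.4
scene block_c 0.92 [226.8, 141.8, 256.3, 195.3] 1397 242.9 167.1
scene slim_beaker_c 0.85 [309.2, 170.8, 335.5, 217.8] 1112 322.2 192.6
scene slim_beaker_c 0.56 [209.8, 191.5, 242.7, 229.0] 950 225.9 210.9
scene wide_beaker_c 0.75 [207.3, 208.4, 248.4, 239.5] 432 228.3 228.7
scene round_pad 0.7 [248.8, 209.9, 299.2, 251.5] 632 275.1 234.3
scene square_pad 0.91 [215.6, 176.1, 264.0, 202.8] 430 241.3 189.8
scene side_board 0.83 [147.1, 81.7, 273.4, 161.2] 4923 211.8 119.8
scene scale_plate 0.84 [284.8, 282.1, 416.2, 383.7] 8073 348.9 340.9
top mallet_c 0.9 [218.8, 172.2, 251.2, 210.2] 888 233.9 190.3
top block_c 0.73 [267.3, 177.3, 295.2, 201.2] 559 280.0 189.5
top slim_beaker_c 0.83 [237.1, 142.0, 261.2, 174.2] 562 246.9 157.4
top slim_beaker_c 0.54 [271.2, 180.3, 290.6, 202.4] 578 280.1 189.8
top wide_beaker_c 0.59 [241.1, 159.4, 261.4, 173.6] 33 251.4 168.9
top round_pad 0.57 [216.3, 189.2, 255.4, 215.1] 415 231.5 204.3
top square_pad 0.57 [264.4, 177.1, 294.6, 209.4] 459 273.7 199.6
top square_pad 0.34 [214.0, 183.8, 251.6, 212.4] 414 230.5 204.0
top side_board 0.84 [330.7, 160.6, 397.4, 264.0] 5532 361.6 212.5
top side_board 0.69 [221.0, 174.6, 249.8, 210.0] 875 234.3 190.4
top scale_plate 0.78 [100.4, 159.0, 161.0, 233.6] 4096 129.9 196.3
[0.75001964 0.39927123 0.86818357]
[ 0.29879886 -0.01698386  1.092038  ]
```

View pics/top1.png

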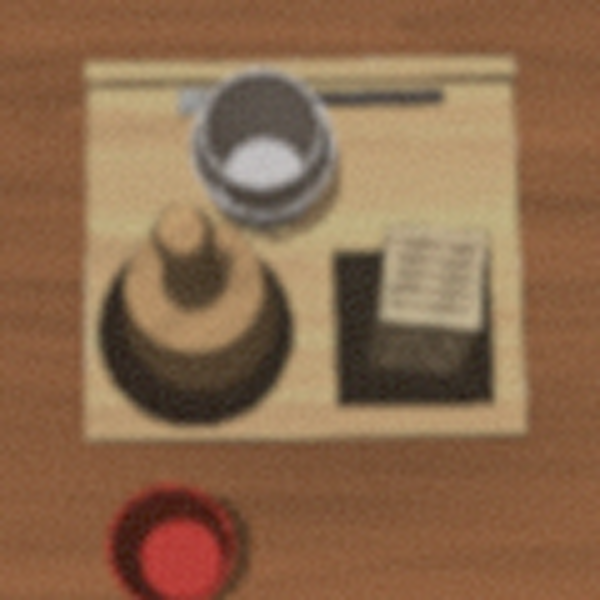

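View pics/scene1.png

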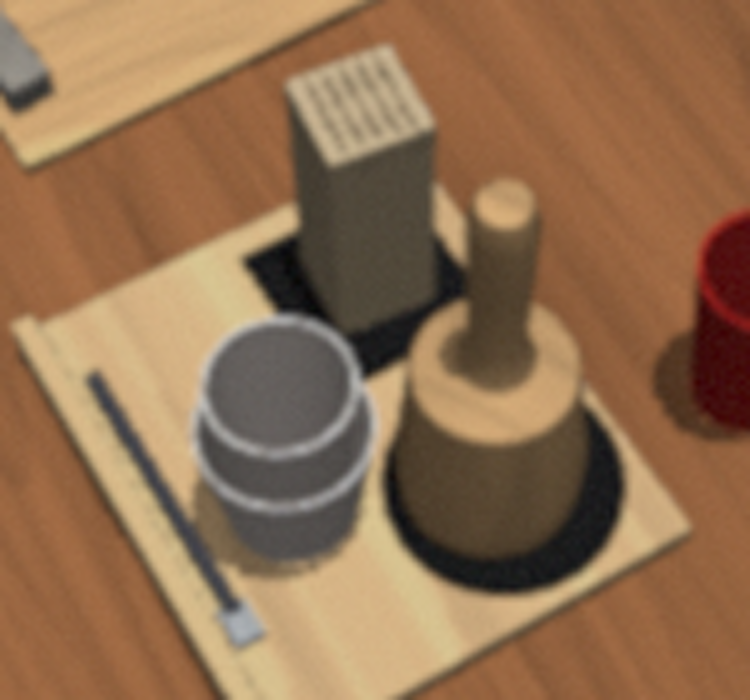

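The crops confirm the layout. The white slim beaker is nested in the wide one, with its rim centre at about top (248,154.4) and scene (225.8,207.2). The mallet stands on the round pad, the block is slightly yawed on the square pad, and the beaker's tool and the rack strip lie behind.

```bash
python3 - <<'E'
from h import *
T=lambda u,v:(195+(u+.5)/5-.5,130+(v+.5)/5-.5); S=lambda u,v:(170+(u+.5)/5-.5,130+(v+.5)/5-.5)
np.set_printoptions(precision=4,suppress=True)
for k,s,t in [("mallet top",S(506,203),T(182,228)),("block top",S(362,107),T(434,279)),("slim rim",S(281,388),T(265,122)),("rack corner",S(690,530),T(85,438)),("pad near-right",S(368,375),T(333,252)),("padleft",S(245,263),T(492,250)),
 ("scale plate",(343,350),(127,187))]:
    X=tri(s,t); print(k,X,(proj("scene",X)-s)[0],(proj("top",X)-t)[0])
print("block corners",plane("top",[T(388,230),T(490,235),T(480,332),T(380,320)],.16))
print("blk scene",plane("scene",[S(288,88),S(391,48),S(436,128),S(334,165)],.16))
print("mallet top",plane("top",[T(182,228)],.24),plane("scene",[S(506,203)],.24))
print("sqpad",plane("top",[T(333,252),T(492,250),T(493,404),T(338,405)],.02))
print("rpad",plane("top",[T(98,327),T(293,327),T(196,425),T(196,327)],.02))
import pickle
D=pickle.load(open("D.pkl","rb"))
for n in("scene","top"):
    for l,z in(("side_board",.008),("scale_plate",.028)):
        c=cv2.findContours(D[n,l][0]["region"].astype("uint8"),0,2)[0]; c=max(c,key=len)[:,0]
        P=plane(n,c,z)[:,:2]; print(n,l,cv2.minAreaRect((P*1000).astype("float32")))
        print(cv2.boxPoints(cv2.minAreaRect((P*1000).astype("float32"))))
im=cv2.imread("pics/top0.png")
cv2.imwrite("pics/t2.png",np.hstack([cv2.resize(im[150:270,320:405],None,fx=5,fy=5),cv2.resize(im[150:240,95:170],None,fx=5,fy=5).copy() if 0 else cv2.copyMakeBorder(cv2.resize(im[150:240,95:165],None,fx=5,fy=5),0,150,0,0,0)]))
E
```

```text
mallet top [0.5087 0.0357 0.2389] [-0.4635 -0.1392] [-0.3221  0.3258]
block top [ 0.5042 -0.0857  0.1552] [-0.3054 -0.0965] [-0.2185  0.2395]
slim rim [0.5929 0.0015 0.1244] [-1.213  -0.3906] [-0.7979  0.8608]
rack corner [0.4421 0.1014 0.0146] [-0.1765 -0.048 ] [-0.1291  0.1157]
pad near-right [ 0.5397 -0.0328  0.0399] [-2.6833 -0.8779] [-1.8998  1.9308]
padleft [ 0.5515 -0.1286  0.0125] [-0.8683 -0.2843] [-0.6084  0.6819]
scale plate [0.5235 0.3413 0.0326] [-0.4075 -0.0993] [-0.267  0.207]
block corners [[ 0.5286 -0.0632  0.16  ]
 [ 0.5264 -0.114   0.16  ]
 [ 0.4771 -0.1084  0.16  ]
 [ 0.4828 -0.0591  0.16  ]]
blk scene [[ 0.528  -0.1064  0.16  ]
 [ 0.4791 -0.1037  0.16  ]
 [ 0.4837 -0.0567  0.16  ]
 [ 0.5301 -0.0612  0.16  ]]
mallet top [[0.5092 0.0349 0.24  ]] [[0.5085 0.037  0.24  ]]
sqpad [[ 0.55   -0.0385  0.02  ]
 [ 0.5518 -0.1296  0.02  ]
 [ 0.4626 -0.1289  0.02  ]
 [ 0.4614 -0.0416  0.02  ]]
rpad [[ 0.5053  0.0949  0.02  ]
 [ 0.506  -0.0159  0.02  ]
 [ 0.4495  0.0382  0.02  ]
 [ 0.5056  0.0392  0.02  ]]
scene side_board ((472.3580322265625, -322.38201904296875), (305.19317626953125, 170.32444763183594), 2.9768168926239014)
[[ 315.5447 -245.2593]
 [ 324.39   -415.3539]
 [ 629.1713 -399.5047]
 [ 620.326  -229.4101]]
scene scale_plate ((504.6231689453125, 336.53704833984375), (203.56150817871094, 160.29727172851562), 8.938923835754395)
[[391.625  399.8974]
 [416.5322 241.547 ]
 [617.6213 273.1767]
 [592.7141 431.5271]]
top side_board ((472.715087890625, -323.4682312011719), (298.64013671875, 161.12269592285156), 3.038343667984009)
[[ 319.3348 -250.9347]
 [ 327.875  -411.8309]
 [ 626.0953 -396.0017]
 [ 617.5552 -235.1055]]
top scale_plate ((501.5879821777344, 333.017822265625), (205.56654357910156, 167.18606567382812), 9.019560813903809)
[[386.9706 399.4637]
 [413.1807 234.3449]
 [616.2053 266.5719]
 [589.9953 431.6907]]
```

View pics/t2.png

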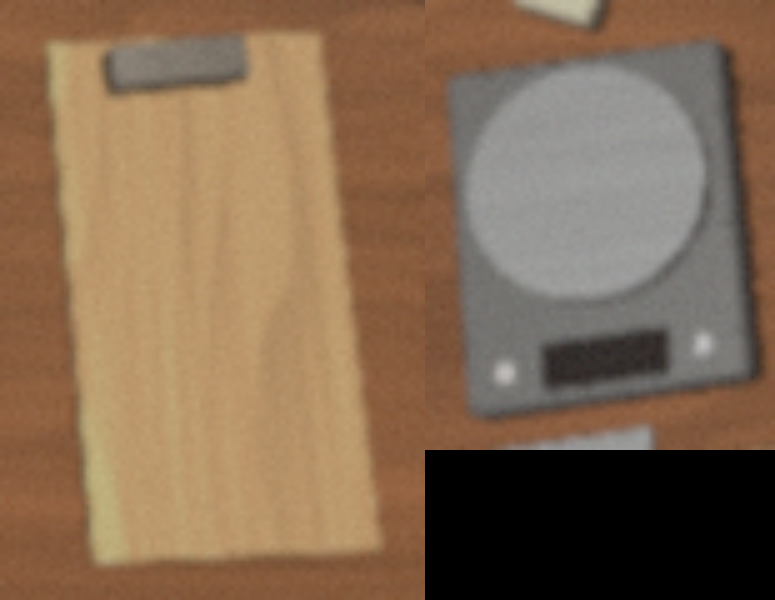

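The heights agree: rack top ≈ 14.6 mm, pads ≈ 18.6 mm, and tops at 0.239, 0.159 and 0.1246 as the sizes predict. The pads are 124 mm apart. Next I go above the mallet.

```bash
python3 -m crank '[[0,0,1.34,0,0,3.5,1],[0,0,1.34,1,-1.5,3.5,1],[0,0,1.34,2,-3,3.5,1],[0,0,1.34,3,-4.3,3.5,1],[0,0,1.34,4,-5.7,3.5,1],[0,0,1.34,5,-7.1,3.5,1],[0,0,1.34,6,-8.6,3.5,1],[0,0,1.34,6,-8.6,3.5,1]]'; python3 -m crank '[[0,0,0,1,-1.4,0,1],[0,0,0,2,-2.9,0,1],[0,0,0,3,-4.3,0,1],[0,0,0,4,-5.8,0,1],[0,0,0,5,-7.3,0,1],[0,0,0,6.1,-8.73,0,1],[0,0,0,6.1,-8.73,0,1],[0,0,0,6.1,-8.73,0,1]]'; python3 -c "
from rig import telemetry;s=telemetry.state();print(s['qpos'],s['tcp_rot'],s['position'])"
```

```text
time: 1.8
position: [0.3273, 0.2955, 0.3298]
tcp_rot: [0.113, 3.138, -0.001]
force: [0.1, -0.1, -0.8]
finger_gap: 1.0
finger_force: 0.0
time: 2.6
position: [0.5106, 0.0338, 0.3287]
tcp_rot: [-0.116, -3.139, 0.001]
force: [-0.5, 0.3, 0.3]
finger_gap: 1.0
finger_force: 0.0
[-6.96005455e-02  1.37255116e-01  1.43376763e+00 -5.79073448e-04
  1.57111849e+00 -1.56652223e+00] [-1.15994722e-01 -3.13888282e+00  8.80821029e-04] [0.51062484 0.03375562 0.32874763]
```

```bash
python3 -m crank '[[0,0,0,-0.05,0.07,-1,1],[0,0,0,-0.05,0.07,-2,1],[0,0,0,-0.05,0.07,-3,1],[0,0,0,-0.05,0.07,-3.8,1],[0,0,0,-0.05,0.07,-4.5,1],[0,0,0,-0.05,0.07,-4.5,1],[0,0,0,-0.05,0.07,-4.5,0.5],[0,0,0,-0.05,0.07,-4.5,0.4]]'; python3 -m crank '[[0,0,0,0,0,0,0],[0,0,0,0,0,0,0],[0,0,0,0,0,0,0],[0,0,0,0,0,0,0],[0,0,0,0,0,0,0],[0,0,0,0,0,0,0]]'
```

```text
time: 3.4
position: [0.5083, 0.0388, 0.196]
tcp_rot: [0.108, 3.137, 0.0]
force: [0.2, -0.3, -0.1]
finger_gap: 0.866
finger_force: 0.0
time: 4.0
position: [0.5076, 0.0383, 0.1945]
tcp_rot: [-0.109, -3.14, 0.0]
force: [-0.2, -0.6, 0.4]
finger_gap: 0.354
finger_force: 0.5
```

```bash
python3 -m crank '[[0,0,0,0,0,0,0],[0,0,0,0,0,0,0],[0,0,0,0,0,0,0],[0,0,0,0,0,0,0]]';python3 -m crank '[[0,0,0,0,0,0.3,0],[0,0,0,0,0,0.6,0],[0,0,0,0,0,1.2,0],[0,0,0,0,0,1.8,0],[0,0,0,0,0,2.4,0],[0,0,0,0,0,3,0],[0,0,0,0,0,3,0]]'
```

```text
time: 4.4
position: [0.5076, 0.038, 0.1946]
tcp_rot: [0.109, 3.14, -0.001]
force: [-0.1, -1.6, 0.9]
finger_gap: 0.299
finger_force: 30.0
time: 5.1
position: [0.5089, 0.0387, 0.2871]
tcp_rot: [0.109, 3.134, 0.001]
force: [1.4, -0.0, -4.6]
finger_gap: 0.3
finger_force: 30.0
```

```bash
python3 -m crank '[[0,0,0,0,0,0.8,0],[0,0,0,0,0,1.6,0],[0,0,0,0,0,2.4,0],[0,0,0,0,-0.4,2.6,0],[0,0,0,-0.3,-1.2,2.6,0],[0,0,0,-0.6,-2.2,2.6,0],[0,0,0,-1,-3.2,2.6,0],[0,0,0,-1.4,-4.2,2.6,0]]'; python3 -m crank '[[0,0,0,-0.3,-1,0,0],[0,0,0,-0.6,-2,0,0],[0,0,0,-0.9,-3,0,0],[0,0,0,-1.2,-4,0,0],[0,0,0,-1.5,-5,0,0],[0,0,0,-1.8,-6,0,0],[0,0,0,-2.1,-6.8,0,0],[0,0,0,-2.3,-7.4,0,0]]'; python3 -m crank '[[0,0,0,-0.2,-0.4,0,0],[0,0,0,-0.2,-0.6,0,0],[0,0,0,-0.2,-0.6,0,0],[0,0,0,-0.2,-0.6,0,0]]'
```

```text
time: 5.9
position: [0.4642, -0.0891, 0.3607]
tcp_rot: [-0.109, -3.137, -0.001]
force: [0.1, -0.4, -4.3]
finger_gap: 0.298
finger_force: 30.0
time: 6.7
position: [0.3947, -0.3115, 0.3605]
tcp_rot: [-0.112, -3.137, -0.002]
force: [0.2, 0.0, -4.8]
finger_gap: 0.295
finger_force: 30.0
time: 7.1
position: [0.3907, -0.3268, 0.3622]
tcp_rot: [-0.109, -3.14, -0.002]
force: [-0.1, -0.3, -5.4]
finger_gap: 0.302
finger_force: 30.0
```

```bash
python3 -m crank '[[0,0,0,0,0,-1,0],[0,0,0,0,0,-2,0],[0,0,0,0,0,-3,0],[0,0,0,0,0,-4,0],[0,0,0,0,0,-4.8,0],[0,0,0,0,0,-5.4,0],[0,0,0,0,0,-5.75,0],[0,0,0,0,0,-5.75,0]]'; python3 -m crank '[[0,0,0,0,0,-0.06,0],[0,0,0,0,0,-0.12,0],[0,0,0,0,0,-0.12,0]]'
```

```text
time: 7.9
position: [0.3903, -0.3262, 0.1889]
tcp_rot: [-0.108, -3.138, -0.004]
force: [-0.8, 0.0, -4.3]
finger_gap: 0.294
finger_force: 30.0
time: 8.2
position: [0.3909, -0.3279, 0.1871]
tcp_rot: [0.109, 3.139, -0.001]
force: [-0.3, 0.2, -4.5]
finger_gap: 0.3
finger_force: 30.0
```

```bash
python3 -m crank '[[0,0,0,0,0,-0.05,0],[0,0,0,0,0,-0.05,0]]';python3 -m crank '[[0,0,0,0,0,-0.05,0],[0,0,0,0,0,-0.05,0]]'
```

```text
time: 8.4
position: [0.3906, -0.3277, 0.1851]
tcp_rot: [0.11, 3.139, -0.0]
force: [-0.9, 0.9, -4.2]
finger_gap: 0.297
finger_force: 30.0
time: 8.6
position: [0.3907, -0.3278, 0.1835]
tcp_rot: [0.11, 3.139, -0.0]
force: [-0.0, -0.8, -4.9]
finger_gap: 0.295
finger_force: 30.0
```

```bash
python3 -m crank '[[0,0,0,0,0,-0.04,0],[0,0,0,0,0,-0.04,0]]';python3 -m crank '[[0,0,0,0,0,-0.04,0],[0,0,0,0,0,-0.04,0]]'
```

```text
time: 8.8
position: [0.3911, -0.3283, 0.1833]
tcp_rot: [0.11, 3.138, -0.003]
force: [-0.3, -0.5, 3.0]
finger_gap: 0.295
finger_force: 30.0
time: 9.0
position: [0.3915, -0.3288, 0.1832]
tcp_rot: [0.11, 3.137, -0.005]
force: [-0.4, -0.2, 8.6]
finger_gap: 0.295
finger_force: 30.0
```

```bash
python3 -m crank '[[0,0,0,0,0,0.05,0],[0,0,0,0,0,0.05,0.5],[0,0,0,0,0,0.05,0.8],[0,0,0,0,0,0.05,1],[0,0,0,0,0,0.05,1],[0,0,0,0,0,0.05,1],[0,0,0,0,0,0.05,1],[0,0,0,0,0,0.05,1]]';python3 -m crank '[[0,0,0,0,0,0.5,1],[0,0,0,0,0,1.5,1],[0,0,0,0,0,2.5,1],[0,0,0,0,0,3.5,1],[0,0,0,1,2,3.5,1],[0,0,0,2,3.2,3.5,1],[0,0,0,3,4.8,3.5,1],[0,0,0,3.77,6.4,3.5,1]]';python3 -m crank '[[0,0,0,0,0.8,0,1],[0,0,0,0,1.66,0,1],[0,0,0,0,1.66,-1,1],[0,0,0,0,1.66,-1,1]]'
python3 -c "
from h import *
snap('top','t3',(190,130,410,280),3.5)"
```

```text
time: 9.8
position: [0.3905, -0.3276, 0.1825]
tcp_rot: [-0.109, -3.14, -0.0]
force: [0.2, -0.0, -0.8]
finger_gap: 0.857
finger_force: 0.0
time: 10.6
position: [0.4939, -0.155, 0.2876]
tcp_rot: [0.111, 3.139, -0.0]
force: [-0.2, -1.0, -0.0]
finger_gap: 1.001
finger_force: 0.0
time: 11.0
position: [0.4907, -0.1049, 0.2547]
tcp_rot: [-0.107, -3.134, -0.003]
force: [-0.1, -0.2, -0.3]
finger_gap: 0.999
finger_force: 0.0
```

View pics/t3.png

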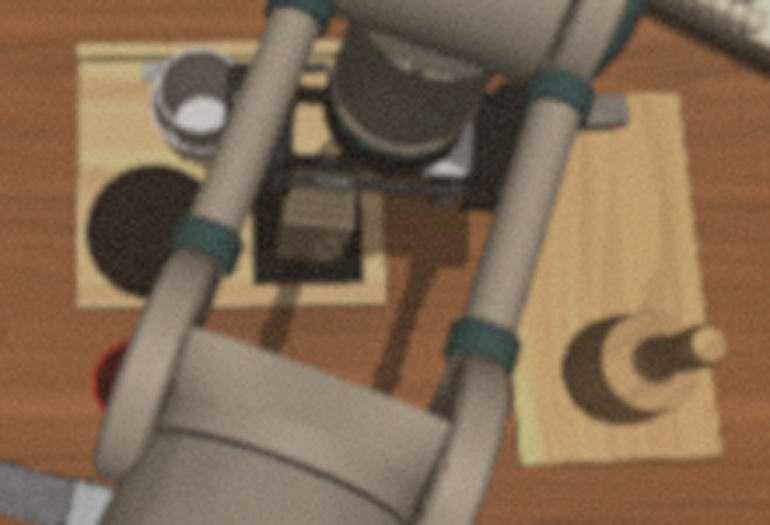

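The mallet stands upright on the board (top crop at (640,365)). The block at (318,215) is next.

```bash
python3 -m crank '[[0,0,0,0.44,0.64,0,1],[0,0,0,0.44,0.64,0,1],[0,0,0,0.44,0.64,-0.8,1],[0,0,0,0.44,0.64,-1.6,1],[0,0,0,0.44,0.64,-1.6,1]]'
```

```text
time: 11.55
position: [0.5041, -0.0877, 0.2076]
tcp_rot: [-0.11, -3.134, -0.002]
force: [-0.8, -0.4, -0.4]
finger_gap: 0.995
finger_force: 0.0
```

```bash
python3 -m crank '[[0,0,0,0,0.06,-0.8,1],[0,0,0,0,0.06,-1.6,1],[0,0,0,0,0.06,-2.2,1],[0,0,0,0,0.06,-2.55,1],[0,0,0,0,0.06,-2.55,0.8],[0,0,0,0,0.06,-2.55,0.65],[0,0,0,0,0.06,-2.55,0.55],[0,0,0,0,0.06,-2.55,0.5]]';python3 -m crank '[[0,0,0,0,0,0,0.4],[0,0,0,0,0,0,0.3],[0,0,0,0,0,0,0],[0,0,0,0,0,0,0],[0,0,0,0,0,0,0],[0,0,0,0,0,0,0]]'
```

```text
time: 12.35
position: [0.5067, -0.0858, 0.134]
tcp_rot: [0.109, 3.138, -0.001]
force: [-0.1, -0.4, 0.5]
finger_gap: 0.692
finger_force: 0.0
time: 12.95
position: [0.5063, -0.0858, 0.1334]
tcp_rot: [0.109, 3.139, -0.001]
force: [-0.8, -0.9, 3.7]
finger_gap: 0.534
finger_force: 29.9
```

```bash
python3 -m crank '[[0,0,0,0,0,0.3,0],[0,0,0,0,0,0.7,0],[0,0,0,0,0,1.4,0],[0,0,0,0,0,2.1,0],[0,0,0,0,0,2.8,0],[0,0,0,0.1,-0.5,3,0],[0,0,0,0.2,-1.3,3,0],[0,0,0,0.3,-2.2,3,0]]'; python3 -m crank '[[0,0,0,0,-1,0,0],[0,0,0,0.1,-2,0,0],[0,0,0,0.1,-3,0,0],[0,0,0,0.2,-4,0,0],[0,0,0,0.2,-4.8,0,0],[0,0,0,0.2,-5.3,0,0],[0,0,0,0.2,-5.6,0,0],[0,0,0,0.2,-5.6,0,0]]'
```

```text
time: 13.75
position: [0.5147, -0.1521, 0.2226]
tcp_rot: [-0.107, -3.139, -0.001]
force: [1.5, -0.2, -7.8]
finger_gap: 0.53
finger_force: 29.9
time: 14.55
position: [0.5207, -0.3203, 0.2222]
tcp_rot: [-0.111, -3.139, -0.001]
force: [0.4, 1.0, -6.8]
finger_gap: 0.532
finger_force: 29.9
```

```bash
python3 -m crank '[[0,0,0,0,0,0,0],[0,0,0,0,0,-0.8,0],[0,0,0,0,0,-1.6,0],[0,0,0,0,0,-2.3,0],[0,0,0,0,0,-2.8,0],[0,0,0,0,0,-3.1,0],[0,0,0,0,0,-3.1,0]]'
```

```text
time: 15.25
position: [0.5204, -0.3179, 0.129]
tcp_rot: [-0.108, -3.138, -0.003]
force: [0.1, 0.4, -6.6]
finger_gap: 0.53
finger_force: 29.9
```

```bash
python3 -m crank '[[0,0,0,0,0,-0.08,0],[0,0,0,0,0,-0.13,0],[0,0,0,0,0,-0.13,0]]';python3 -m crank '[[0,0,0,0,0,-0.05,0],[0,0,0,0,0,-0.05,0]]';python3 -m crank '[[0,0,0,0,0,-0.03,0],[0,0,0,0,0,-0.03,0]]'
```

```text
time: 15.55
position: [0.5213, -0.3196, 0.1267]
tcp_rot: [0.109, 3.139, -0.001]
force: [0.3, -0.7, -7.4]
finger_gap: 0.529
finger_force: 29.9
time: 15.75
position: [0.521, -0.3195, 0.1247]
tcp_rot: [0.11, 3.14, 0.0]
force: [-0.3, -0.1, -6.6]
finger_gap: 0.535
finger_force: 29.9
time: 15.95
position: [0.5209, -0.3195, 0.1236]
tcp_rot: [-0.11, -3.14, -0.0]
force: [-0.2, -0.1, -6.8]
finger_gap: 0.531
finger_force: 29.9
```

```bash
python3 -m crank '[[0,0,0,0,0,-0.04,0],[0,0,0,0,0,-0.04,0]]';python3 -m crank '[[0,0,0,0,0,-0.03,0],[0,0,0,0,0,-0.03,0]]'
```

```text
time: 16.15
position: [0.5211, -0.3196, 0.1225]
tcp_rot: [0.109, 3.14, 0.0]
force: [0.4, 0.3, -6.4]
finger_gap: 0.529
finger_force: 29.9
time: 16.35
position: [0.5211, -0.3195, 0.1224]
tcp_rot: [0.109, 3.139, -0.0]
force: [-0.9, 0.4, -0.8]
finger_gap: 0.53
finger_force: 29.9
```

```bash
python3 -m crank '[[0,0,0,0,0,0,0.6],[0,0,0,0,0,0,0.7],[0,0,0,0,0,0,0.9],[0,0,0,0,0,0,1],[0,0,0,0,0,0,1],[0,0,0,0,0,0,1],[0,0,0,0,0,0,1]]';python3 -m crank '[[0,0,0,0,0,0.7,1],[0,0,0,0,0,1.8,1],[0,0,0,0,0,3,1],[0,0,0,0,0,4,1],[0,0,0,0.3,1.5,4,1],[0,0,0,0.6,3,4,1],[0,0,0,0.9,4.5,4,1],[0,0,0,0.9,4.5,4,1]]';python3 -c "
from h import *
D={}
for n in('scene','top'):
    snap(n,n+'4',None,1.5 if n=='scene' else 1)
    for l in('slim_beaker_c','wide_beaker_c','round_pad','square_pad','mallet_c','block_c'):
        for a in eyes.regions_of(l,n)[:2]: print(n,l,round(a['p'],2),a['box'],a['region'].sum())
"
```

```text
time: 17.05
position: [0.521, -0.3195, 0.1215]
tcp_rot: [-0.109, -3.14, -0.0]
force: [0.1, 0.4, -0.6]
finger_gap: 0.995
finger_force: 0.0
time: 17.85
position: [0.5485, -0.1792, 0.242]
tcp_rot: [0.101, 3.139, 0.005]
force: [0.4, -1.4, -1.2]
finger_gap: 1.001
finger_force: 0.0
scene slim_beaker_c 0.59 [306.2, 171.9, 337.9, 217.5] 1093
scene slim_beaker_c 0.58 [209.9, 192.5, 243.2, 229.4] 966
scene wide_beaker_c 0.92 [205.8, 210.3, 246.9, 240.8] 364
scene wide_beaker_c 0.37 [221.7, 41.4, 254.1, 116.9] 1477
scene round_pad 0.8 [247.6, 201.8, 294.9, 250.1] 1665
scene round_pad 0.46 [149.7, 93.9, 277.2, 161.5] 2812
scene square_pad 0.66 [216.9, 164.5, 270.2, 202.8] 1101
scene square_pad 0.44 [150.5, 91.3, 273.3, 159.4] 2743
scene mallet_c 0.95 [222.6, 40.6, 255.4, 117.0] 1452
scene block_c 0.83 [177.6, 86.5, 207.0, 135.7] 779
top slim_beaker_c 0.95 [236.6, 141.7, 261.7, 173.9] 562
top slim_beaker_c 0.56 [216.8, 223.3, 240.9, 251.3] 526
top round_pad 0.89 [216.1, 179.6, 254.1, 213.5] 1189
top square_pad 0.58 [260.2, 177.0, 281.9, 210.5] 492
top mallet_c 0.76 [360.9, 222.8, 395.6, 251.0] 524
top block_c 0.55 [350.9, 173.3, 373.8, 191.3] 268
```

View pics/scene4.png

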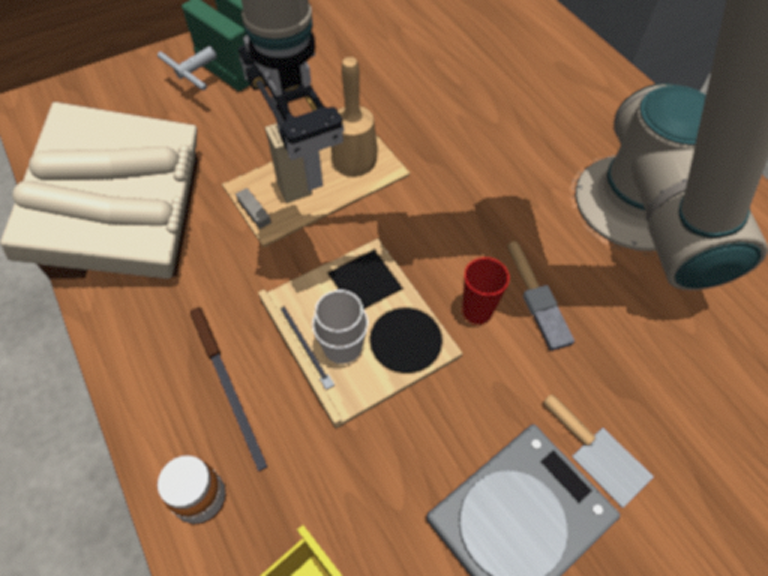

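```bash
python3 - <<'E'
from h import *
import pickle
np.set_printoptions(precision=4,suppress=True)
T=lambda u,v:(195+(u+.5)/5-.5,130+(v+.5)/5-.5); S=lambda u,v:(170+(u+.5)/5-.5,130+(v+.5)/5-.5)
print("slim top",plane("top",[T(266,134)],.1246),"scene",plane("scene",[S(282.5,386.5)],.1246),tri(S(282.5,386.5),T(266,134)))
print("wide scene",plane("scene",[S(285,430)],.0896))
print("plate",plane("top",[(127,186.1)],.038),plane("scene",[(342.3,349.3)],.038))
im={n:eyes.camera(n) for n in("scene","top")}
for n in im:
    for l in("round_pad","square_pad"):
        a=eyes.regions_of(l,n)[0]; c=max(cv2.findContours(a["region"].astype("uint8"),0,2)[0],key=len)[:,0]
        P=(plane(n,c,.0186)[:,:2]*1000).astype("float32"); print(n,l,cv2.fitEllipse(P) if l[0]=="r" else cv2.minAreaRect(P))
    a=eyes.regions_of("scale_plate",n)[0]
# overlay predicted circles: slim rim at candidates
for n in im:
    o=cv2.cvtColor(im[n],cv2.COLOR_RGB2BGR); o=cv2.resize(o,None,fx=2,fy=2,interpolation=cv2.INTER_CUBIC)
    w=np.linspace(0,2*np.pi,60)
    def circ(x,y,z,r,col):
        p=proj(n,np.c_[x+r*np.cos(w),y+r*np.sin(w),0*w+z])*2+.5; cv2.polylines(o,[np.round(p*8).astype(int)],True,col,1,cv2.LINE_AA,3)
    circ(.589,.001,.1246,.033,(0,0,255)); circ(.589,.001,.0896,.04,(0,255,0)); circ(.5235,.3413,.038,.068,(0,0,255)); circ(.5056,.039,.0186,.056,(0,255,255))
    if n=="scene": A=o[300:768,380:900]
    else: B=o[250:480,190:620]
cv2.imwrite("pics/ov.png",A); B=cv2.resize(B,None,fx=1.8,fy=1.8); cv2.imwrite("pics/ovt.png",B)
E
```

```text
slim top [[ 0.5887 -0.0012  0.1246]] scene [[0.5904 0.0033 0.1246]] [ 0.5897 -0.0004  0.1188]
wide scene [[0.5918 0.004  0.0896]]
plate [[0.5255 0.339  0.038 ]] [[0.5248 0.3405 0.038 ]]
scene round_pad ((502.57598876953125, 40.6867561340332), (110.48698425292969, 112.74229431152344), 58.21934127807617)
scene square_pad ((504.2583312988281, -82.93924713134766), (91.30399322509766, 93.5391616821289), 1.8846909999847412)
top round_pad ((504.3409729003906, 40.248451232910156), (109.0587158203125, 113.50740051269531), 76.39024353027344)
top square_pad ((505.5877685546875, -66.91002655029297), (89.78636169433594, 57.42556381225586), 0.3951367735862732)
```

View pics/ov.png

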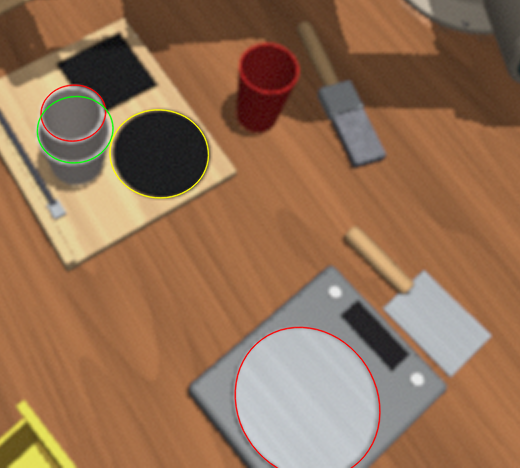

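View pics/ovt.png

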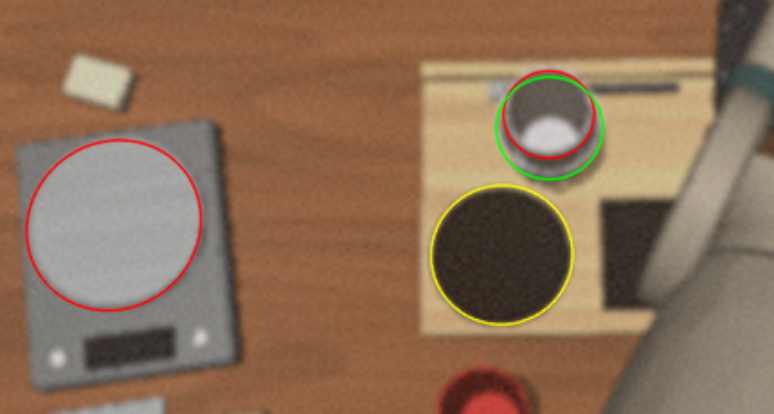

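The overlays fit the beakers, round pad and plate to within about 1 px (slim rim at (0.589, 0.001), plate centre at (0.5245, 0.340)). Next I approach the slim beaker.

```bash
python3 -m crank '[[0,0,0,0.3,1.4,0,1],[0,0,0,0.7,2.8,0,1],[0,0,0,1,4.2,0,1],[0,0,0,1.35,5.4,0,1],[0,0,0,1.35,6,0,1],[0,0,0,1.35,6,0,1],[0,0,0,1.35,6,0,1]]'
```

```text
time: 19.65
position: [0.5884, -0.0048, 0.2416]
tcp_rot: [-0.108, -3.14, 0.001]
force: [0.4, -0.1, 1.2]
finger_gap: 0.999
finger_force: 0.0
```

```bash
python3 -m crank '[[0,0,0,0.03,0.18,-0.8,1],[0,0,0,0.03,0.18,-1.6,1],[0,0,0,0.03,0.18,-2.3,1],[0,0,0,0.03,0.18,-2.8,1],[0,0,0,0.03,0.18,-2.8,1]]'; python3 -m crank '[[0,0,0,0,0,-0.5,1],[0,0,0,0,0,-1,1],[0,0,0,0,0,-1.35,1],[0,0,0,0,0,-1.35,1],[0,0,0,0,0,-1.35,1]]'
```

```text
time: 20.15
position: [0.5877, -0.0007, 0.1554]
tcp_rot: [-0.112, -3.135, 0.0]
force: [0.4, -0.4, -0.4]
finger_gap: 1.001
finger_force: 0.0
time: 20.65
position: [0.5898, 0.0004, 0.1177]
tcp_rot: [0.11, 3.139, -0.0]
force: [0.2, 0.4, 1.3]
finger_gap: 1.001
finger_force: 0.0
```

```bash
python3 -m crank '[[0,0,0,0,0,-0.08,1],[0,0,0,0,0,-0.08,0.9],[0,0,0,0,0,-0.08,0.8],[0,0,0,0,0,-0.08,0.75],[0,0,0,0,0,-0.08,0.72],[0,0,0,0,0,-0.08,0.7]]'; python3 -m crank '[[0,0,0,0,0,0,0.67],[0,0,0,0,0,0,0.64],[0,0,0,0,0,0,0.6],[0,0,0,0,0,0,0],[0,0,0,0,0,0,0],[0,0,0,0,0,0,0],[0,0,0,0,0,0,0]]'
```

```text
time: 21.25
position: [0.5895, 0.001, 0.1148]
tcp_rot: [0.109, 3.139, 0.0]
force: [-0.7, 0.1, 1.2]
finger_gap: 0.706
finger_force: 7.3
time: 21.95
position: [0.5895, 0.001, 0.1148]
tcp_rot: [0.11, 3.139, 0.0]
force: [-0.6, 1.8, 2.0]
finger_gap: 0.697
finger_force: 30.0
```

```bash
python3 -m crank '[[0,0,0,0,0,0.2,0],[0,0,0,0,0,0.5,0],[0,0,0,0,0,0.9,0],[0,0,0,0,0,1.4,0],[0,0,0,0,0,1.9,0],[0,0,0,0,0,2.4,0],[0,0,0,0,0,3,0],[0,0,0,0,0,3.3,0]]'; python3 - <<'E'
from h import *
snap('scene','s5',(130,60,400,384),2)
for a in eyes.regions_of('wide_beaker_c','scene')[:2]: print(round(a['p'],2),a['box'])
E
```

```text
time: 22.75
position: [0.5903, 0.0006, 0.2163]
tcp_rot: [0.109, 3.136, -0.001]
force: [0.3, -0.8, -0.8]
finger_gap: 0.697
finger_force: 30.0
0.8 [211.4, 204.5, 249.4, 242.4]
```

View pics/s5.png

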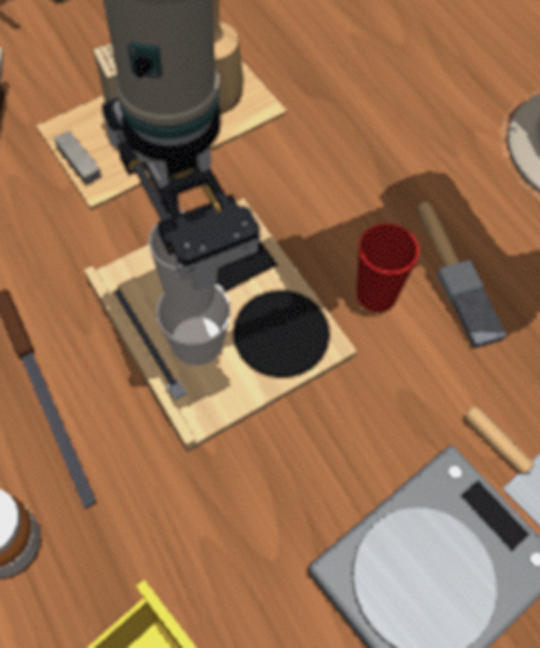

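The slim beaker is lifted out and the wide one stays in place at crop (193,325).

```bash
python3 -m crank '[[0,0,0,0,0.3,0.3,0],[0,0,0,-0.1,1,0.3,0],[0,0,0,-0.3,2,0.3,0],[0,0,0,-0.5,3,0.3,0],[0,0,0,-0.7,4,0.3,0],[0,0,0,-0.9,5,0.3,0],[0,0,0,-1.1,6,0.3,0],[0,0,0,-1.3,7,0.3,0]]'; python3 -m crank '[[0,0,0,-0.2,1,0,0],[0,0,0,-0.4,2,0,0],[0,0,0,-0.6,3,0,0],[0,0,0,-0.8,3.7,0,0],[0,0,0,-0.9,4.2,0,0],[0,0,0,-0.9,4.2,0,0],[0,0,0,-0.9,4.2,0,0]]'
```

```text
time: 23.65
position: [0.5494, 0.2126, 0.2222]
tcp_rot: [-0.109, -3.138, 0.0]
force: [0.5, -0.4, -0.9]
finger_gap: 0.694
finger_force: 30.0
time: 24.35
position: [0.5233, 0.3365, 0.2224]
tcp_rot: [-0.109, -3.139, 0.002]
force: [-0.5, -0.5, -0.9]
finger_gap: 0.696
finger_force: 30.0
```

```bash
python3 -m crank '[[0,0,0,0.04,0.12,-0.7,0],[0,0,0,0.04,0.12,-1.4,0],[0,0,0,0.04,0.12,-2,0],[0,0,0,0.04,0.12,-2.5,0],[0,0,0,0.04,0.12,-2.8,0],[0,0,0,0.04,0.12,-2.8,0],[0,0,0,0.04,0.12,-2.8,0]]'; python3 -m crank '[[0,0,0,0,0,-0.05,0],[0,0,0,0,0,-0.1,0],[0,0,0,0,0,-0.1,0]]'; python3 -m crank '[[0,0,0,0,0,-0.04,0],[0,0,0,0,0,-0.04,0]]'
```

```text
time: 25.05
position: [0.5252, 0.3401, 0.1392]
tcp_rot: [0.111, 3.139, 0.0]
force: [0.7, -0.7, 0.1]
finger_gap: 0.697
finger_force: 30.0
time: 25.35
position: [0.5247, 0.3406, 0.136]
tcp_rot: [0.109, 3.139, 0.0]
force: [0.7, 0.1, -0.1]
finger_gap: 0.691
finger_force: 30.0
time: 25.55
position: [0.5245, 0.3405, 0.1345]
tcp_rot: [-0.109, -3.14, -0.0]
force: [-1.0, 0.2, 0.4]
finger_gap: 0.694
finger_force: 30.0
```

```bash
for i in 1 ; do python3 -m crank '[[0,0,0,0,0,-0.03,0],[0,0,0,0,0,-0.03,0]]'; python3 -m crank '[[0,0,0,0,0,-0.03,0],[0,0,0,0,0,-0.03,0]]'; done
```

```text
time: 25.75
position: [0.5245, 0.3405, 0.1335]
tcp_rot: [-0.109, -3.14, 0.0]
force: [0.6, -0.3, -0.3]
finger_gap: 0.691
finger_force: 30.0
time: 25.95
position: [0.5247, 0.3405, 0.1328]
tcp_rot: [0.109, 3.139, 0.0]
force: [0.3, 0.2, 0.4]
finger_gap: 0.693
finger_force: 30.0
```

```bash
python3 -m crank '[[0,0,0,0,0,-0.03,0],[0,0,0,0,0,-0.03,0]]'; python3 -m crank '[[0,0,0,0,0,-0.03,0],[0,0,0,0,0,-0.03,0]]'
```

```text
time: 26.15
position: [0.5248, 0.3406, 0.1328]
tcp_rot: [0.109, 3.139, 0.001]
force: [-0.9, 0.1, 4.6]
finger_gap: 0.691
finger_force: 30.0
time: 26.35
position: [0.525, 0.3406, 0.1328]
tcp_rot: [0.109, 3.138, 0.001]
force: [-1.1, -1.4, 9.2]
finger_gap: 0.694
finger_force: 30.0
```

Contact at the expected height. I back off the press, open and rise.

```bash
python3 -m crank '[[0,0,0,0,0,0.05,0],[0,0,0,0,0,0.05,0],[0,0,0,0,0,0.05,0.75],[0,0,0,0,0,0.05,0.85],[0,0,0,0,0,0.05,1],[0,0,0,0,0,0.05,1],[0,0,0,0,0,0.05,1],[0,0,0,0,0,0.05,1]]'; python3 -m crank '[[0,0,0,0,0,0.3,1],[0,0,0,0,0,1,1],[0,0,0,0,0,2,1],[0,0,0,0,0,3,1],[0,0,0,0,0,4,1],[0,0,0,0,-1,4.4,1],[0,0,0,0,-2.5,4.4,1],[0,0,0,0,-2.5,4.4,1]]'; python3 - <<'E'
from h import *
np.set_printoptions(precision=4,suppress=True)
im={}
for n in('scene','top'):
    im[n]=eyes.camera(n)
    for l in('slim_beaker_c','block_c','mallet_c'):
        for a in eyes.regions_of(l,n)[:2]: print(n,l,round(a['p'],2),a['box'])
o=[cv2.cvtColor(im['top'][130:260,90:170],4),cv2.cvtColor(im['top'][130:260,320:410],4),cv2.cvtColor(im['scene'][254:384,270:430],4)]
cv2.imwrite('pics/o6.png',cv2.resize(np.hstack(o),None,fx=2.4,fy=2.4,interpolation=cv2.INTER_CUBIC))
E
```

```text
time: 27.15
position: [0.5246, 0.3405, 0.1323]
tcp_rot: [-0.109, -3.139, 0.0]
force: [-0.8, -0.5, 0.3]
finger_gap: 0.998
finger_force: 0.0
time: 27.95
position: [0.5248, 0.2615, 0.2662]
tcp_rot: [0.115, 3.137, -0.003]
force: [1.0, 1.4, -0.9]
finger_gap: 0.997
finger_force: 0.0
scene slim_beaker_c 0.71 [326.7, 318.0, 373.6, 363.3]
scene slim_beaker_c 0.62 [311.9, 168.2, 333.4, 187.3]
scene block_c 0.7 [177.7, 82.8, 202.9, 136.4]
scene mallet_c 0.82 [221.9, 43.1, 255.0, 115.5]
top slim_beaker_c 0.89 [217.7, 226.3, 240.5, 250.5]
top slim_beaker_c 0.65 [107.4, 164.3, 134.7, 195.9]
top block_c 0.8 [352.3, 173.3, 384.0, 195.9]
top mallet_c 0.85 [352.0, 221.5, 394.3, 253.9]
top mallet_c 0.62 [345.7, 172.0, 385.7, 201.5]
```

View pics/o6.png

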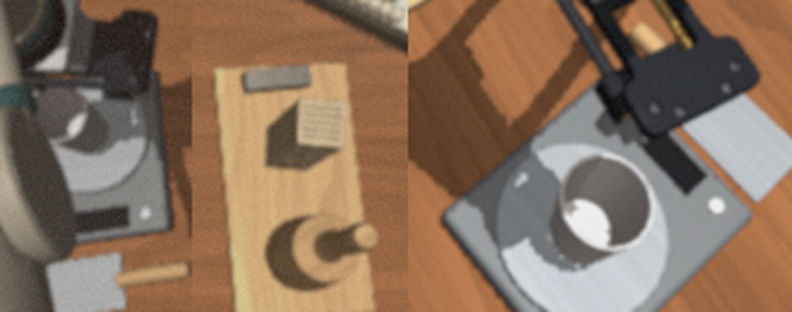

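The slim beaker stands on the plate at crop (606,203). The block at (321,125) and the mallet both stand on the board.

```bash
python3 -c "
from h import *
print(plane('scene',[(352.3,338.4)],.143),plane('top',[(373.5,181.9)],.148),plane('top',[(320+(366-192)/2.4,130+236/2.4)],.228),telemetry.state()['position'])"
python3 -m crank '[[0,0,0,0,-1.5,0.5,1],[0,0,0,0,-3,0.5,1],[0,0,0,0,-4.5,0.5,1],[0,0,0,0,-6,0.5,1],[0,0,0,0,-7.5,0.5,1],[0,0,0,0,-9,0.5,1],[0,0,0,0,-10.5,0.5,1],[0,0,0,0,-10.5,0.5,1]]';python3 -m crank '[[0,0,0,0,-1.5,0,1],[0,0,0,0,-3,0,1],[0,0,0,0,-4.5,0,1],[0,0,0,0,-6,0,1],[0,0,0,0,-7.5,0,1],[0,0,0,0,-8.87,0,1],[0,0,0,0,-8.87,0,1],[0,0,0,0,-8.87,0,1]]'
```

```text
[[0.52843913 0.34217809 0.143     ]] [[ 0.51700877 -0.31868249  0.148     ]] [[ 0.39175582 -0.32964223  0.228     ]] [0.52449433 0.26644548 0.26404125]
time: 29.15
position: [0.5249, -0.0541, 0.2791]
tcp_rot: [-0.118, -3.139, 0.004]
force: [1.2, -0.3, 0.4]
finger_gap: 0.998
finger_force: 0.0
time: 29.95
position: [0.5251, -0.3149, 0.2786]
tcp_rot: [-0.11, -3.139, -0.003]
force: [0.4, 1.2, -0.0]
finger_gap: 0.998
finger_force: 0.0
```

```bash
python3 -m crank '[[0,0,0,-0.2,-0.14,-0.8,1],[0,0,0,-0.2,-0.14,-1.6,1],[0,0,0,-0.2,-0.14,-2.4,1],[0,0,0,-0.2,-0.14,-2.4,1],[0,0,0,-0.2,-0.14,-3.2,1],[0,0,0,-0.2,-0.14,-4,1],[0,0,0,-0.2,-0.14,-4.7,1],[0,0,0,-0.2,-0.14,-4.7,1]]';python3 -m crank '[[0,0,0,0,0,-0.45,1],[0,0,0,0,0,-0.45,0.8],[0,0,0,0,0,-0.45,0.6],[0,0,0,0,0,-0.45,0.5],[0,0,0,0,0,-0.45,0],[0,0,0,0,0,-0.45,0],[0,0,0,0,0,-0.45,0],[0,0,0,0,0,-0.45,0]]';python3 -m crank '[[0,0,0,0,0,0,0],[0,0,0,0,0,0,0]]'
```

```text
time: 30.75
position: [0.518, -0.3173, 0.137]
tcp_rot: [-0.107, -3.136, -0.005]
force: [-0.0, 0.7, 0.0]
finger_gap: 0.995
finger_force: 0.0
time: 31.55
position: [0.5187, -0.3198, 0.1251]
tcp_rot: [0.11, 3.139, 0.0]
force: [-0.2, 0.3, 1.7]
finger_gap: 0.531
finger_force: 30.0
time: 31.75
position: [0.5187, -0.3198, 0.1251]
tcp_rot: [0.11, 3.139, -0.0]
force: [-0.6, 1.1, 2.9]
finger_gap: 0.532
finger_force: 30.0
```

```bash
python3 -m crank '[[0,0,0,0,0,0.3,0],[0,0,0,0,0,0.7,0],[0,0,0,0,0,1.4,0],[0,0,0,0,0,2.1,0],[0,0,0,0,0,2.8,0],[0,0,0.1,-0.1,0.5,3.1,0],[0,0,0.2,-0.1,1.3,3.1,0],[0,0,0.4,-0.2,2.2,3.1,0]]'; python3 -m crank '[[0,0,0,0,1,0,0],[0,0,0,-0.1,2,0,0],[0,0,0,-0.1,3,0,0],[0,0,0,-0.2,4,0,0],[0,0,0,-0.2,4.8,0,0],[0,0,0,-0.2,5.3,0,0],[0,0,0,-0.2,5.6,0,0],[0,0,0,-0.2,5.6,0,0]]'; python3 -m crank '[[0,0,0,0,0,0,0],[0,0,0,0,0,0,0]]'
```

```text
time: 32.55
position: [0.5121, -0.2523, 0.2176]
tcp_rot: [-0.021, -3.141, -0.002]
force: [0.5, 0.6, -7.8]
finger_gap: 0.53
finger_force: 30.0
time: 33.35
position: [0.5063, -0.0848, 0.2178]
tcp_rot: [-0.019, -3.141, -0.0]
force: [-0.9, -1.2, -7.0]
finger_gap: 0.535
finger_force: 30.0
time: 33.55
position: [0.5068, -0.0869, 0.2178]
tcp_rot: [-0.023, -3.141, 0.001]
force: [-0.8, 1.2, -7.8]
finger_gap: 0.53
finger_force: 30.0
```

```bash
python3 -m crank '[[0,0,0,-0.03,0.08,-0.7,0],[0,0,0,-0.03,0.08,-1.4,0],[0,0,0,-0.03,0.08,-2,0],[0,0,0,-0.03,0.08,-2.4,0],[0,0,0,-0.03,0.08,-2.55,0],[0,0,0,-0.03,0.08,-2.55,0],[0,0,0,-0.03,0.08,-2.55,0]]'; python3 -m crank '[[0,0,0,0,0,-0.07,0],[0,0,0,0,0,-0.12,0],[0,0,0,0,0,-0.12,0]]'; python3 -m crank '[[0,0,0,0,0,-0.04,0],[0,0,0,0,0,-0.04,0]]'; python3 -m crank '[[0,0,0,0,0,-0.03,0],[0,0,0,0,0,-0.03,0]]'
```

```text
time: 34.25
position: [0.5065, -0.0838, 0.1421]
tcp_rot: [0.022, 3.14, -0.001]
force: [0.3, -0.1, -7.7]
finger_gap: 0.531
finger_force: 30.0
time: 34.55
position: [0.5057, -0.0834, 0.1379]
tcp_rot: [0.022, 3.141, 0.0]
force: [0.6, 0.1, -8.1]
finger_gap: 0.532
finger_force: 30.0
time: 34.75
position: [0.5057, -0.0833, 0.1365]
tcp_rot: [-0.022, -3.141, -0.0]
force: [-0.5, 0.2, -7.6]
finger_gap: 0.529
finger_force: 30.0
time: 34.95
position: [0.5058, -0.0834, 0.1361]
tcp_rot: [0.022, 3.141, -0.0]
force: [-1.5, 0.6, -3.7]
finger_gap: 0.53
finger_force: 30.0
```

```bash
python3 -m crank '[[0,0,0,0,0,-0.02,0],[0,0,0,0,0,-0.02,0.6],[0,0,0,0,0,-0.02,0.7],[0,0,0,0,0,-0.02,0.9],[0,0,0,0,0,-0.02,1],[0,0,0,0,0,-0.02,1],[0,0,0,0,0,-0.02,1],[0,0,0,0,0,-0.02,1]]';python3 -m crank '[[0,0,0,0,0,0.7,1],[0,0,0,0,0,1.8,1],[0,0,0,0,0,3,1],[0,0,0,0,0,4.2,1],[0,0,0,0,0,5.5,1],[0,0,0,-0.6,-1.3,5.5,1],[0,0,0,-1.2,-2.6,5.5,1],[0,0,0,-1.2,-2.6,5.5,1]]';python3 -m crank '[[0,0,0,-0.6,-1.3,0,1],[0,0,0,-1.2,-2.6,0,1],[0,0,0,-1.9,-4,0,1],[0,0,0,-2.63,-5.5,0,1],[0,0,0,-2.63,-5.5,0,1],[0,0,0,-2.63,-5.5,0,1]]'
```

```text
time: 35.75
position: [0.5057, -0.0834, 0.135]
tcp_rot: [-0.022, -3.141, -0.0]
force: [-0.3, 0.3, 0.4]
finger_gap: 0.999
finger_force: 0.0
time: 36.55
position: [0.4681, -0.1651, 0.3004]
tcp_rot: [-0.029, -3.141, 0.004]
force: [0.6, 0.5, 0.1]
finger_gap: 1.001
finger_force: 0.0
time: 37.15
position: [0.3907, -0.3266, 0.2996]
tcp_rot: [0.026, 3.141, 0.003]
force: [0.9, 0.2, 0.3]
finger_gap: 1.0
finger_force: 0.0
```

```bash
python3 -m crank '[[0,0,0,0,-0.03,-0.8,1],[0,0,0,0,-0.03,-1.6,1],[0,0,0,0,-0.03,-2.4,1],[0,0,0,0,-0.03,-3.2,1],[0,0,0,0,-0.03,-3.8,1],[0,0,0,0,-0.03,-3.8,0.7],[0,0,0,0,-0.03,-3.8,0.5],[0,0,0,0,-0.03,-3.8,0.4]]';python3 -m crank '[[0,0,0,0,0,0,0.35],[0,0,0,0,0,0,0],[0,0,0,0,0,0,0],[0,0,0,0,0,0,0],[0,0,0,0,0,0,0],[0,0,0,0,0,0,0],[0,0,0,0,0,0,0]]'
```

```text
time: 37.95
position: [0.3919, -0.3272, 0.1874]
tcp_rot: [0.02, 3.14, -0.002]
force: [-0.0, 0.8, 0.4]
finger_gap: 0.784
finger_force: 0.0
time: 38.65
position: [0.3909, -0.3279, 0.1862]
tcp_rot: [0.022, 3.141, -0.002]
force: [0.3, -0.4, -0.1]
finger_gap: 0.301
finger_force: 30.0
```

```bash
python3 -m crank '[[0,0,0,0,0,0.3,0],[0,0,0,0,0,0.8,0],[0,0,0,0,0,1.6,0],[0,0,0,0,0,2.5,0],[0,0,0,0,0,3.4,0],[0,0,0,0,0,4.4,0],[0,0,0,0,0,5.4,0],[0,0,0,0,0,6,0]]'; python3 -m crank '[[0,0,0,0.1,0.5,0.1,0],[0,0,0,0.4,1.3,0.1,0],[0,0,0,0.7,2.3,0.1,0],[0,0,0,1,3.3,0.1,0],[0,0,0,1.3,4.3,0.1,0],[0,0,0,1.6,5.3,0.1,0],[0,0,0,1.9,6.3,0.1,0],[0,0,0,2.2,7.3,0.1,0]]'; python3 -m crank '[[0,0,0,0.3,1,0,0],[0,0,0,0.6,2,0,0],[0,0,0,0.9,3,0,0],[0,0,0,1.2,3.9,0,0],[0,0,0,1.4,4.5,0,0],[0,0,0,1.55,4.9,0,0],[0,0,0,1.55,4.9,0,0],[0,0,0,1.55,4.9,0,0]]'
```

```text
time: 39.45
position: [0.3908, -0.327, 0.3681]
tcp_rot: [0.021, 3.141, -0.001]
force: [0.2, 0.9, -4.6]
finger_gap: 0.296
finger_force: 30.0
time: 40.25
position: [0.4556, -0.1053, 0.3675]
tcp_rot: [-0.021, -3.138, -0.004]
force: [-0.6, -0.2, -4.2]
finger_gap: 0.298
finger_force: 30.0
time: 41.05
position: [0.5025, 0.0385, 0.3684]
tcp_rot: [-0.021, -3.139, 0.001]
force: [0.8, -0.4, -5.4]
finger_gap: 0.296
finger_force: 30.0
```

```bash
python3 -m crank '[[0,0,0,0.05,0.03,-1,0],[0,0,0,0.05,0.03,-2,0],[0,0,0,0.05,0.03,-3,0],[0,0,0,0.05,0.03,-4,0],[0,0,0,0.05,0.03,-4.8,0],[0,0,0,0.05,0.03,-5.3,0],[0,0,0,0.05,0.03,-5.5,0],[0,0,0,0.05,0.03,-5.5,0]]'; python3 -m crank '[[0,0,0,0,0,-0.07,0],[0,0,0,0,0,-0.14,0],[0,0,0,0,0,-0.14,0]]'; python3 -m crank '[[0,0,0,0,0,-0.04,0],[0,0,0,0,0,-0.04,0]]'; python3 -m crank '[[0,0,0,0,0,-0.03,0],[0,0,0,0,0,-0.03,0]]'
```

```text
time: 41.85
position: [0.5042, 0.0388, 0.2035]
tcp_rot: [-0.024, -3.14, 0.0]
force: [0.1, 0.4, -5.0]
finger_gap: 0.295
finger_force: 30.0
time: 42.15
position: [0.505, 0.0395, 0.2004]
tcp_rot: [0.022, 3.141, -0.0]
force: [-0.2, -0.3, -4.1]
finger_gap: 0.298
finger_force: 30.0
time: 42.35
position: [0.5049, 0.0396, 0.1988]
tcp_rot: [0.022, 3.141, 0.0]
force: [0.4, -0.2, -3.9]
finger_gap: 0.295
finger_force: 30.0
time: 42.55
position: [0.5048, 0.0397, 0.1977]
tcp_rot: [-0.022, -3.141, -0.0]
force: [-0.3, -0.8, -4.8]
finger_gap: 0.295
finger_force: 30.0
```

```bash
python3 -m crank '[[0,0,0,0,0,-0.03,0],[0,0,0,0,0,-0.03,0]]'; python3 -m crank '[[0,0,0,0,0,-0.03,0],[0,0,0,0,0,-0.03,0]]'
```

```text
time: 42.75
position: [0.5051, 0.0396, 0.1971]
tcp_rot: [0.022, 3.141, 0.0]
force: [-0.2, -0.2, -2.6]
finger_gap: 0.294
finger_force: 30.0
time: 42.95
position: [0.5054, 0.0394, 0.1971]
tcp_rot: [0.022, 3.14, -0.001]
force: [-0.7, -0.7, 2.7]
finger_gap: 0.295
finger_force: 30.0
```

Contact. I release, rise and swing clear to the left so the cameras can check.

```bash
python3 -m crank '[[0,0,0,0,0,0.02,0],[0,0,0,0,0,0.02,0.4],[0,0,0,0,0,0.02,0.7],[0,0,0,0,0,0.02,1],[0,0,0,0,0,0.02,1],[0,0,0,0,0,0.02,1],[0,0,0,0,0,0.02,1],[0,0,0,0,0,0.02,1]]';python3 -m crank '[[0,0,0,0,0,0.7,1],[0,0,0,0,0,1.8,1],[0,0,0,0,0,3,1],[0,0,0,0,0,4,1],[0,0,0,-1,-1,4,1],[0,0,0,-2,-2.2,4,1],[0,0,0,-3,-3.4,4,1],[0,0,0,-4,-4.6,4,1]]';python3 -m crank '[[0,0,0,0,-1.5,0,1],[0,0,0,0,-3,0,1],[0,0,0,0,-4.5,0,1],[0,0,0,0,-6,0,1],[0,0,0,0,-7.5,0,1],[0,0,0,0,-9,0,1],[0,0,0,0,-10,0,1],[0,0,0,0,-10,0,1]]'; python3 - <<'E'
from h import *
im={n:eyes.camera(n) for n in('scene','top')}
w=np.linspace(0,2*np.pi,80); out=[]
for n in im:
    o=cv2.resize(cv2.cvtColor(im[n],4),None,fx=2,fy=2,interpolation=cv2.INTER_CUBIC)
    def pl(P,col): cv2.polylines(o,[np.round((proj(n,P)*2+.5)*8).astype(int)],True,col,1,cv2.LINE_AA,3)
    def circ(x,y,z,r,col): pl(np.c_[x+r*np.cos(w),y+r*np.sin(w),0*w+z],col)
    def sq(x,y,z,h,col): pl(np.array([[x+a*h,y+b*h,z] for a,b in((1,1),(1,-1),(-1,-1),(-1,1))]),col)
    circ(.5245,.34,.143,.033,(0,0,255)); circ(.589,.001,.0896,.04,(0,255,0)); circ(.5045,.0395,.2386,.0125,(0,0,255)); circ(.5045,.0395,.0186,.056,(0,255,255)); sq(.505,-.084,.1586,.025,(0,0,255)); sq(.505,-.084,.0186,.045,(0,255,255))
    out.append(o[260:768,360:860] if n=='scene' else o[250:480,180:620])
cv2.imwrite('pics/f1.png',out[0]); cv2.imwrite('pics/f2.png',cv2.resize(out[1],None,fx=1.8,fy=1.8))
E
```

```text
time: 43.75
position: [0.5048, 0.0396, 0.1966]
tcp_rot: [-0.022, -3.141, -0.0]
force: [0.6, -0.5, -0.1]
finger_gap: 0.857
finger_force: 0.0
time: 44.55
position: [0.3836, -0.0992, 0.3167]
tcp_rot: [0.02, 3.141, -0.001]
force: [1.2, -0.7, 1.1]
finger_gap: 1.006
finger_force: 0.0
time: 45.35
position: [0.3845, -0.4024, 0.3153]
tcp_rot: [-0.028, -3.14, 0.001]
force: [0.6, 0.1, -0.4]
finger_gap: 1.001
finger_force: 0.0
```

View pics/f1.png

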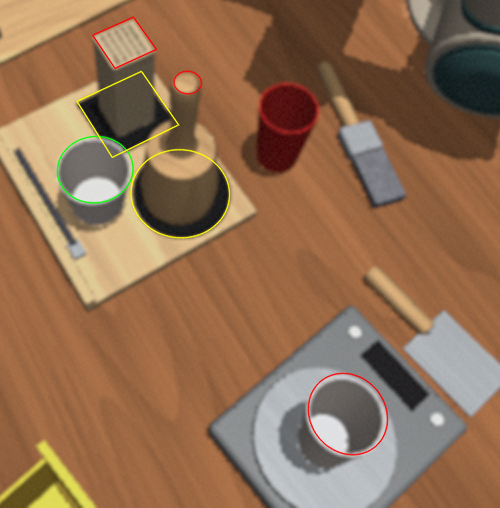

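View pics/f2.png

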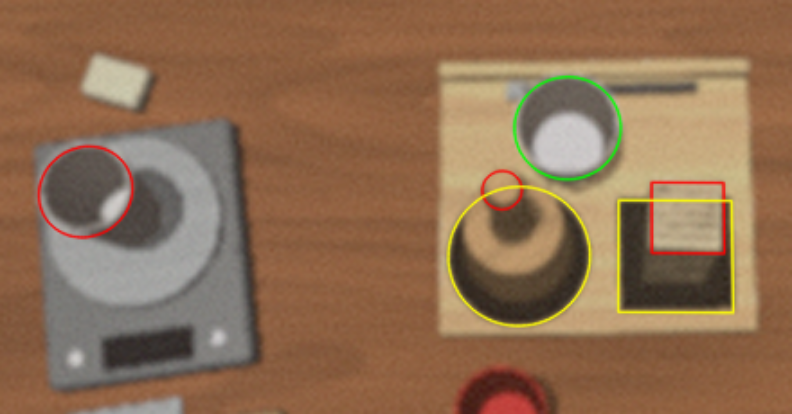

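All the overlays match: block, mallet, slim and wide beaker sit in their target outlines to within about 2 mm, upright and released. Handing in.

```bash
python3 -c "
from rig import robot;print(robot.finish_job())"
```

```text
the job is handed in; nothing more can be done
None
```

I handed the job in at about 45 s: the slim beaker stands on the scale plate, the mallet and block are back on their pads, and the wide beaker is where it was, all within about 2 mm in the last camera check. The hand-in gave no verdict.

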